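# Load, slide across and cover a batch of wax moulds on the mould press

## Task

Stand every aluminium mould from the cork mat upright inside the steel tray on the wooden stand, then slide the loaded tray across the gap onto the green press bed, never lifting it or letting it sag or tip, until it is straight and home against the end stop between the posts. Then press the cap of the release-spray bottle fully down and let it come up again, and only then lower the cover plate level onto both guide pins until it rests on the post shoulders. Leave everything else on the bench where it is.

Things in the scene. Friction and masses are not known exactly. Their poses are not given: they have to be found in the camera images.
- tray: loose shallow steel carrier tray, about 0.6 kg, outside 100 (its x) x 150 (its y) x 18 mm high, walls 4 mm, floor 4 mm thick; origin at the centre of its underside; starts on the wooden loading stand, a little off line; its -y end faces the gap
- stand: fixed wooden loading stand, flat top 160 (x) x 170 (y) mm at 60 mm above the table; origin on the table under its centre; same heading as the bed. Its -y edge is 85 mm from its origin; between it and the press bed is an open gap of 45 to 58 mm
- bed: fixed green mould-press bed, 200 mm wide (x); its top, 58 mm above the table, runs from y = +80 mm (edge at the gap) to y = -90 mm; origin on the table, under the place where the tray's centre belongs. A steel end stop 110 mm wide, 18 mm high, across its -y end has its face at y = -76 mm
- pin_a (a point): tip of one of two steel guide posts, at x = +75 mm, y = 0 of the bed: 22 mm thick up to a shoulder 104 mm above the table, then a 12 mm dowel pin with tapered tip, ending 128 mm above the table. The tray goes between the posts
- pin_b (a point): tip of the other guide post, the same, at x = -75 mm, y = 0 of the bed
- cover: loose aluminium plate, about 0.4 kg, 180 (its x) x 110 (y) x 8 mm, two 15 mm holes on its x axis 75 mm either side of the centre; on top a dark wooden bar handle 70 mm long (x), 16 mm thick (y), from 8 to 48 mm above the underside; origin at the centre of the underside; starts flat on the table. Either way round fits. Seated, its underside is 104 mm above the table
- bottle: fixed white release-spray bottle, 56 mm in diameter (foot plate 68 mm), 160 mm tall with its cap, beside the end stop of the press bed; origin on the table under its centre
- cap (a joint): travel of the black sprung spray cap on the bottle: 0 m up, 0.009 m fully down; spring 900 N/m, so about 8 N fully down; it rises by itself
- cap_top (a point): centre of the top face of the black spray cap, 34 mm in diameter, 160 mm above the table when up
- mat: fixed cork mat on which the moulds start, 250 (x) x 200 (y) x 3 mm; origin at the centre of its underside. The moulds stand about 110 mm apart in x and 62 mm in y, their long side roughly along its x; its corner at x = -55, y = +62 mm starts empty
- mould0: closed two-part aluminium wax mould, an upright block 60 (its x) x 22 (its y) x 32 mm high with a dark parting line and a brass bush on top; about 0.13 kg; origin at the centre of its underside, z up; starts upright on the cork mat. Three to five moulds are present in a run (None if absent)
- mould1: closed two-part aluminium wax mould, an upright block 60 (its x) x 22 (its y) x 32 mm high with a dark parting line and a brass bush on top; about 0.13 kg; origin at the centre of its underside, z up; starts upright on the cork mat. Three to five moulds are present in a run (None if absent)
- mould2: closed two-part aluminium wax mould, an upright block 60 (its x) x 22 (its y) x 32 mm high with a dark parting line and a brass bush on top; about 0.13 kg; origin at the centre of its underside, z up; starts upright on the cork mat. Three to five moulds are present in a run (None if absent)
- mould3: closed two-part aluminium wax mould, an upright block 60 (its x) x 22 (its y) x 32 mm high with a dark parting line and a brass bush on top; about 0.13 kg; origin at the centre of its underside, z up; starts upright on the cork mat. Three to five moulds are present in a run (None if absent)
- mould4: closed two-part aluminium wax mould, an upright block 60 (its x) x 22 (its y) x 32 mm high with a dark parting line and a brass bush on top; about 0.13 kg; origin at the centre of its underside, z up; starts upright on the cork mat. Three to five moulds are present in a run (None if absent)
- graver_a: bystander, loose: wooden mushroom-handled graver 110 mm long; leave it alone
- graver_b: bystander, loose: wooden mushroom-handled graver 110 mm long; leave it alone
- pliers: bystander, loose: pliers with blue handles, about 140 mm long; leave it alone
- hammer: bystander, loose: hammer 220 mm long; leave it alone
- dapping_block: bystander, loose: dark steel dapping cube, 50 mm, with a round hollow in its top (not a mould); leave it alone
- dish: bystander, loose: shallow white ceramic bowl, 80 mm across, 30 mm high; leave it alone
- jar: bystander, loose: amber jar with a black lid, 52 mm across, 70 mm tall; leave it alone
Not all that is in view belongs to the job. What is shaped like the mould1 but turquoise is not meant.

How it is judged:
By the outcome, as a careful person would: the job done as asked, in the order asked, and still so for the second after the job is handed in, with the robot touching nothing.
Of mould0, mould1, mould2, mould3, mould4 only 3 to 5 are there at a start; the rules pass over those that are not, and their reading is None.
At some moment in a run one of mould0, mould1, mould2, mould3, mould4, cover may be knocked a few centimetres aside while the robot is not near it.
Once in a run the grip may slacken for a moment while it holds something.
It also fails if it takes over 210 s, if anything falls off the work surface, if the arm or the gripper's body presses on something with over 40 N, if the wrist force passes 120 N, or if a joint passes its speed limit or range.

## Robot

A 6-joint arm with a two-finger parallel gripper is mounted at the origin on the work surface. World frame = base frame: x ahead of the robot, y to its left, z up, the work surface at z = 0. Lengths are in mm, angles in rad, forces in N, time in s.
With the tool pointing down it reaches from about 325 to 875 mm from the base axis. Payload 4.4 kg.
Tool frame: the origin (TCP) lies on the centre line of the jaws, within the pads' length; the fingertips stand ahead of it and the grasp point (between the pads) lies 6 mm ahead of it (ctrl.tcp_to_tips is the z of the fingertips in the tool frame, in mm); z points along the fingers, y is the direction in which the jaws open and shut (so a half turn about z gives the same grasp; the last joint's range is limited). The gripper opens to 85 mm and grips with 20 to 120 N. Pads are 22 mm wide; open, the fingers measure 114 mm over their backs; the gripper's body (76 mm by 85 mm) begins 54 mm behind the grasp point. The pads swing forward as they close: fully open they stand 13 mm farther back than shut.
Start: joints at [1, 0.207, 1.542, -0, 1.393, -0.15], TCP at [234.892, 524.836, 226.582] pointing down, gripper open.
Joint ranges: [-2.73, 2.73], [-0.86, 2.22], [0.23, 2.46], [-1.11, 4.25], [0.08, 2.63], [-2.82, 2.82]. Speed limits (rad/s): [2.79, 2.79, 3.14, 3.14, 3.14, 3.14].

## Interface

Orientations are given as a 3x3 rotation matrix whose columns are the frame's x, y, z axes.
In Python, from plant import ctrl, sensors, optics gives the robot as it stands. Calls block until the motion is done:
- ctrl.move_ptp(position, orientation): joint-space move of the TCP to a pose.
- ctrl.move_l(position, rot=None, vel=150, threshold=None): straight line of the TCP; rot=None keeps the orientation; vel is the mean speed in mm/s. With threshold (N) it stops when the force on the tool has changed by that much, and returns True; else False.
- ctrl.set_joints(angles): joint-space move.
- ctrl.gripper_to(opening, force=None): finger opening in mm; force is the grip in N (None keeps the last); returns when the fingers have stopped.
- ctrl.hold(seconds).
- ctrl.solve_ik(position, orientation): joint angles nearest the present ones, or None.
- sensors.read_state(): the state.
- optics.grab_frame(name): name is "scene" or "top" or "wrist"; returns (picture, depth): 384x512x3 uint8, red, green, blue; 384x512 float32, mm along the optical axis (not along the pixel's ray), 0 where there is no reading.
- optics.camera_params(name): a dict with "mtx" (3x3 intrinsics, pixels), "R" (3x3) and "t" (3): a world point X has camera coordinates R X + t; the wrist camera has in their place "T_tool_cam" (4x4, takes a point from camera to tool coordinates, whose origin is the TCP and whose axes are the flange's). Camera axes: x right, y down, z forward; pixel columns grow to the right and rows downward; lengths in mm; the calibration is good to about 2 mm. A picture is of the moment at which its call begins: read the wrist's pose just before it. camera_params takes no time and is no camera call.
A pose or a line that the arm cannot do raises ctrl.MotionError and nothing moves.
- ctrl.finish_job(): hands the job in, once; it reports no verdict.
The state is a dict: "t": time; "q": joint angles; "qvel": joint speeds; "tau": joint torques, N m; "eef_pos": TCP position; "eef_rot": TCP orientation; "force": force on the tool from outside, world axes, zero at the start; "wrist_torque": the same for the moment, N m; "grip_width": finger opening in mm.
Only numpy, scipy, OpenCV 4.12 (cv2) and the standard library are available. Lean on these libraries where they do the work, as an engineer would, in place of code of your own. Each camera call takes 0.05 s, during which the arm holds its last target. There are 200 camera calls.

## Working session

There is one attempt and no reset: what is moved stays moved. The work goes in short steps, each a Python script; the robot and the scene stay as the last script left them, time stands still between calls to the robot, and variables do not carry over. Pictures are saved under pics/ and viewed, about 12 in all and at most 16, crops included, and the job is handed in when it is done.

```bash
ls; mkdir -p pics
python3 - <<'E'
from plant import ctrl,sensors,optics
import cv2,numpy as np
np.set_printoptions(precision=3,suppress=True)
for n in("scene","top"):
    p,d=optics.grab_frame(n); cv2.imwrite(f"pics/{n}0.png",cv2.resize(p[:,:,::-1],(800,600),interpolation=cv2.INTER_CUBIC)); np.savez(f"{n}0.npz",p=p,d=d)
    c=optics.camera_params(n); print(n,c)
print(optics.camera_params("wrist"),ctrl.tcp_to_tips)
print(sensors.read_state())
E
```

```text
pics
scene {'mtx': array([[349.349,   0.   , 262.703],
       [  0.   , 349.349, 192.952],
       [  0.   ,   0.   ,   1.   ]]), 'R': array([[-0.494,  0.869, -0.021],
       [ 0.482,  0.254, -0.839],
       [-0.724, -0.424, -0.544]]), 't': array([ 243.66 , -176.916, 1615.9  ])}
top {'mtx': array([[437.285,   0.   , 244.508],
       [  0.   , 437.285, 196.704],
       [  0.   ,   0.   ,   1.   ]]), 'R': array([[ 0.008, -1.   , -0.007],
       [-0.984, -0.007, -0.176],
       [ 0.176,  0.008, -0.984]]), 't': array([  46.064,  587.71 , 1417.79 ])}
{'mtx': array([[293.245,   0.   , 263.81 ],
       [  0.   , 293.245, 194.866],
       [  0.   ,   0.   ,   1.   ]]), 'T_tool_cam': array([[   0.001,   -0.952,   -0.306,   78.958],
       [   1.   ,    0.001,   -0.   ,    0.106],
       [   0.   ,   -0.306,    0.952, -147.057],
       [   0.   ,    0.   ,    0.   ,    1.   ]])} 25.0
{'t': 0.1, 'q': array([ 0.999,  0.207,  1.543,  0.   ,  1.394, -0.15 ]), 'qvel': array([ 0.001, -0.003, -0.004,  0.001, -0.   , -0.   ]), 'tau': array([ -0.001, -38.409, -29.255,  -0.   ,   0.005,   0.   ]), 'eef_pos': array([234.514, 524.247, 225.526]), 'eef_rot': array([[-0.913,  0.408, -0.001],
       [ 0.409,  0.913, -0.002],
       [ 0.   , -0.002, -1.   ]]), 'force': array([ 0.139, -0.141, -0.311]), 'wrist_torque': array([-0.056, -0.021,  0.008]), 'grip_width': 85.58556554698838}
```

View pics/top0.png

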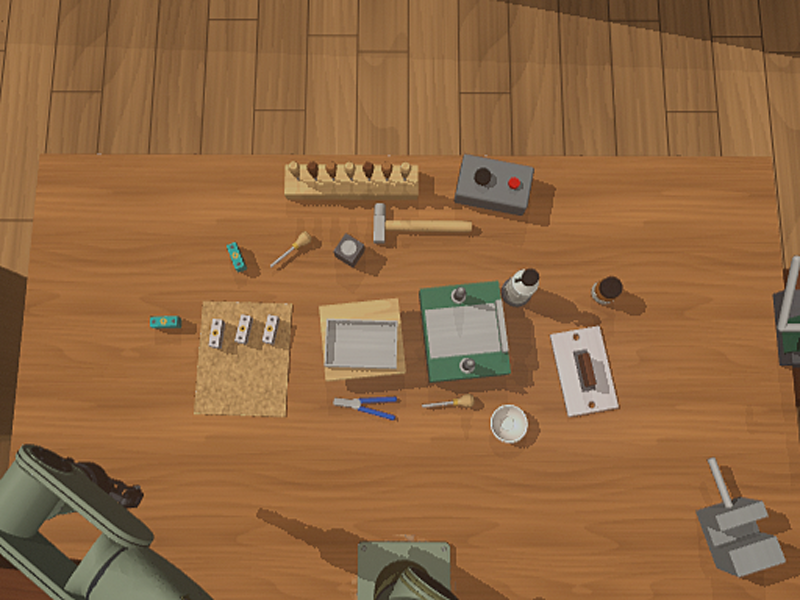

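View pics/scene0.png

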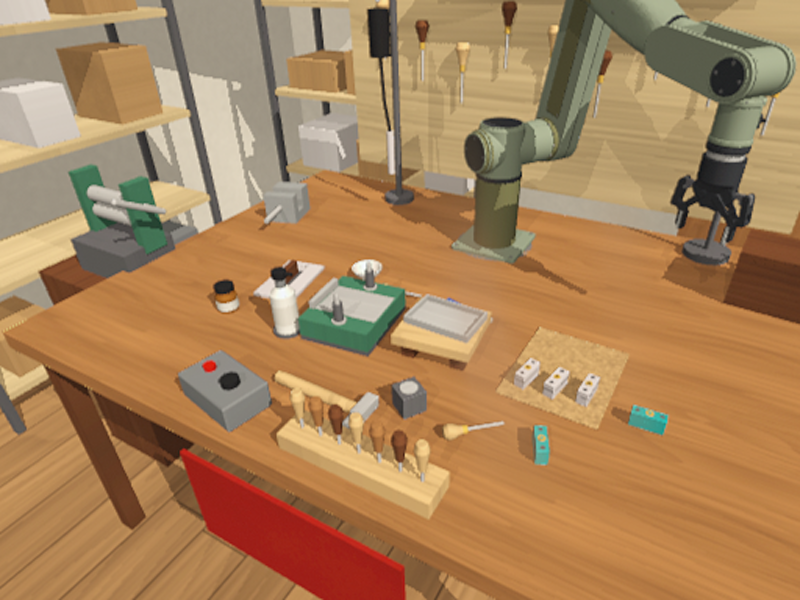

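The top view shows three moulds in a row on the mat at about (216,333), (243,328) and (270,328). The tray is on the stand at (362,343), the bed at (465,332), the cover at (585,370) and the bottle at (523,285). There are two turquoise decoys outside the mat, at (236,257) and (165,322). Next I'll write helpers and take wrist views from nearer.

```bash
cat > h.py <<'E'
from plant import ctrl,sensors,optics
import cv2,numpy as np
np.set_printoptions(precision=2,suppress=True)
def yaw(a):  # tool down, tool x at world angle a
    c,s=np.cos(a),np.sin(a); return np.array([[c,s,0],[s,-c,0],[0,0,-1.]])
def cam(n):
    c=optics.camera_params(n)
    if n!="wrist":
        R=c["R"].T; return c["mtx"],R,-R@c["t"]
    s=sensors.read_state(); T=c["T_tool_cam"]
    return c["mtx"],s["eef_rot"]@T[:3,:3],s["eef_rot"]@T[:3,3]+s["eef_pos"]
def grab(n):
    C=cam(n); p,d=optics.grab_frame(n); return C,p,d
def rays(C,uv):
    uv=np.atleast_2d(np.asarray(uv,float)); K,R,o=C
    return np.c_[(uv-K[:2,2])/K[[0,1],[0,1]],np.ones(len(uv))]@R.T
def plane(C,uv,z):
    r=rays(C,uv); return C[2]+r*((z-C[2][2])/r[:,2])[:,None]
def xyz(C,d):
    v,u=np.mgrid[:d.shape[0],:d.shape[1]]
    P=rays(C,np.c_[u.ravel(),v.ravel()])*d.reshape(-1,1)+C[2]
    P[d.ravel()==0]=np.nan; return P.reshape(*d.shape,3)
def save(n,p,s=1.5): cv2.imwrite(f"pics/{n}.png",cv2.resize(p[:,:,::-1],None,fx=s,fy=s,interpolation=cv2.INTER_CUBIC))
def blobs(mask,C,z,amin,k=3):
    "colour/height mask -> (pixels, centre xy, long, short, angle of long side) on plane z"
    m=cv2.morphologyEx(mask.astype(np.uint8),cv2.MORPH_OPEN,np.ones((k,k),np.uint8)) if k else mask.astype(np.uint8)
    out=[]
    for c in cv2.findContours(m,cv2.RETR_EXTERNAL,cv2.CHAIN_APPROX_NONE)[0]:
        if cv2.contourArea(c)<amin: continue
        q=plane(C,c[:,0],z)[:,:2].astype(np.float32)
        b=cv2.boxPoints(cv2.minAreaRect(q)); e=[b[1]-b[0],b[2]-b[1]]
        L=[np.linalg.norm(x) for x in e]; l=e[int(np.argmax(L))]
        a=np.arctan2(l[1],l[0]); a=(a+np.pi/2)%np.pi-np.pi/2
        out.append((c[:,0].mean(0),b.mean(0),max(L),min(L),a))
    return out
E
python3 - <<'E'
from h import *
C=cam("top")
for n,uv,z in[("mat",(245,358),3),("m",(243,328),35),("stand",(362,339),60),("bed",(465,332),58),("pa",(459,294),128),("pb",(467,363),128),("cap",(530,276),160),("cover",(585,370),8)]:
    print(n,plane(C,np.array(uv)*.64,z)[0])
for n,(x,y),a in[("mat",(560,310),np.pi),("tray",(500,100),np.pi),("bed",(480,-100),np.pi),("cover",(440,-330),np.pi)]:
    try:
        ctrl.move_ptp([x,y,300],yaw(a))
    except ctrl.MotionError as e: print(n,e); continue
    ctrl.hold(.2)
    C,p,d=grab("wrist"); save("w_"+n,p); np.savez("w_"+n,p=p,d=d,K=C[0],R=C[1],o=C[2]); print(n,C[2],sensors.read_state()["t"])
E
python3 - <<'E'
import cv2,numpy as np
I=[cv2.resize(cv2.imread(f"pics/w_{n}.png"),(400,300)) for n in("mat","tray","bed","cover")]
cv2.imwrite("pics/four.png",np.vstack([np.hstack(I[:2]),np.hstack(I[2:])]))
E
```

```text
mat [480.99 351.27   3.  ]
m [542.91 351.75  35.  ]
stand [517.43  92.35  60.  ]
bed [ 534.25 -126.56   58.  ]
pa [ 602.61 -107.35  128.  ]
pb [ 461.46 -121.74  128.  ]
cap [ 633.95 -246.62  160.  ]
cover [ 459.71 -392.19    8.  ]
mat [480.37 311.09 446.92] 1.825
tray [421.55 101.23 446.96] 2.95
bed [401.44 -98.54 447.05] 4.0167
cover [ 361.79 -328.45  447.25] 5.1917
```

View pics/four.png

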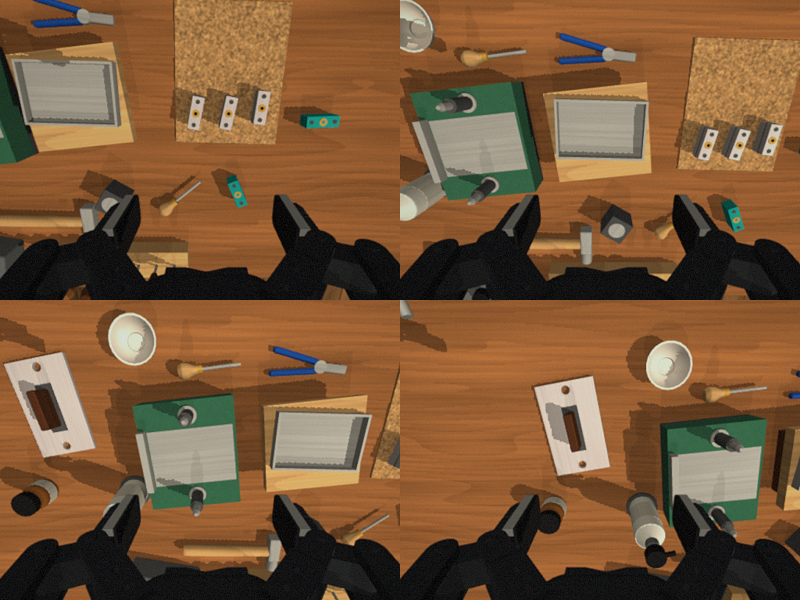

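The four tiles show the following:
- **Top left:** the mat with three white moulds at about (195,112), (228,112) and (261,105).
- **Top right:** the tray, turned slightly on its stand, at (600,130), with the bed and posts at (475,140).
- **Bottom:** the bed, stand, bottle and cover, all clear.

Next I'll fit the shapes using height and colour masks.

```bash
cat > fit.py <<'E'
from h import *
def load(n):
    f=np.load(f"w_{n}.npz"); return (f["K"],f["R"],f["o"]),f["p"],f["d"]
def show(n,bl):
    for b in bl: print(n,b[0],"xy",b[1],"LxW %.1f %.1f ang %.3f"%b[2:])
def box(P,x0,x1,y0,y1,z0,z1):
    return (P[...,0]>x0)&(P[...,0]<x1)&(P[...,1]>y0)&(P[...,1]<y1)&(P[...,2]>z0)&(P[...,2]<z1)
if __name__=="__main__":
    C,p,d=load("mat"); P=xyz(C,d); hsv=cv2.cvtColor(p,cv2.COLOR_RGB2HSV)
    m=box(P,380,640,240,460,26,50)
    print("mould z",np.nanmedian(P[m][:,2])); show("mould",blobs(m,C,35,40,0))
    C,p,d=load("tray"); P=xyz(C,d)
    m=box(P,400,640,-10,200,50,68); print("stand/floor z",np.percentile(P[m][:,2],[5,25,50,75,95]))
    m=box(P,400,640,-10,200,72,90); print("rim z",np.nanmedian(P[m][:,2])); show("rim",blobs(m,C,78,300,0))
    m=box(P,400,640,-10,200,50,90); show("stand",blobs(m,C,60,300,0))
    C,p,d=load("bed"); P=xyz(C,d)
    m=box(P,400,680,-240,-20,50,140); show("bed",blobs(m,C,58,300,0))
    m=box(P,400,680,-240,-20,50,66); print("bed z",np.nanmedian(P[m][:,2]))
    m=box(P,400,680,-240,-150,69,90); print("stop z",np.nanmedian(P[m][:,2])); show("stop",blobs(m,C,76,30,0))
    for n in("bed","tray"):
        C,p,d=load(n); P=xyz(C,d); m=box(P,400,680,-180,-60,112,140)
        N,lab=cv2.connectedComponents(m.astype(np.uint8))
        for i in range(1,N):
            q=P[lab==i]
            if len(q)>8: print("pin",n,len(q),q.mean(0),q[:,2].max())
    C,p,d=load("cover"); P=xyz(C,d)
    m=box(P,350,560,-480,-310,5,14); print("cov z",np.nanmedian(P[m][:,2])); show("cover",blobs(box(P,350,560,-480,-310,4,60),C,8,300,0))
    m=box(P,350,560,-480,-310,40,60);show("handle",blobs(m,C,48,30,0)); print("hz",np.nanmedian(P[m][:,2]))
    m=box(P,560,720,-320,-180,150,175); print("cap",P[m].mean(0),m.sum(),np.nanmedian(P[m][:,2])); show("cap",blobs(m,C,160,20,0))
E
python3 fit.py
```

```text
mould z 34.61722051181272
mould [291.72 143.8 ] xy [538.17 350.06] LxW 59.8 22.5 ang -0.198
mould [249.86 143.76] xy [538.16 291.71] LxW 60.2 21.9 ang -0.192
mould [333.88 137.04] xy [528.65 408.24] LxW 59.8 23.4 ang -0.099
stand/floor z [58.54 59.63 62.63 63.63 64.65]
rim z 77.34154854637634
rim [256.27 164.71] xy [502.69  91.94] LxW 149.8 100.4 ang 1.547
stand [255.73 167.11] xy [513.92  90.74] LxW 170.6 159.9 ang -1.461
bed [241.86 195.14] xy [ 545.7  -128.69] LxW 223.3 173.9 ang 0.110
bed z 57.65240757064859
stop z 75.32283259404423
stop [185.3  207.55] xy [ 541.86 -203.33] LxW 110.8 14.0 ang 0.111
pin bed 104 [ 458.39 -130.3   123.61] 128.42070623289027
pin bed 99 [ 605.75 -114.37  122.  ] 128.63370524642778
pin tray 163 [ 459.23 -128.04  121.9 ] 129.06184758734264
pin tray 126 [ 606.55 -112.18  121.15] 128.28227326245081
cov z 7.538374639634213
cover [221.42 159.48] xy [ 454.77 -391.41] LxW 179.6 110.1 ang 0.185
handle [218.71 169.25] xy [ 453.88 -390.66] LxW 69.8 16.6 ang 0.184
hz 47.13764548713141
cap [ 625.45 -247.78  157.51] 692 158.61916053818274
cap [332.05 327.74] xy [ 620.19 -247.68] LxW 46.8 38.9 ang -0.744
```

All the sizes agree with the given ones: tray 149.8x100.4 mm, stand 170.6x159.9, moulds 60x22, and the pins about 148 mm apart. In the bed frame the tray is yawed by -0.134 rad and sits at x = -6. I'll square it with a two-finger push on its rear wall before loading.

```bash
cat > job.py <<'E'
from fit import *
BO=np.array([532.6,-121.0]); PHI=0.110
BR=np.array([[np.cos(PHI),-np.sin(PHI)],[np.sin(PHI),np.cos(PHI)]])
def b2w(x,y): return BO+BR@np.array([x,y])
def w2b(p): return BR.T@(np.asarray(p)-BO)
def T(): return sensors.read_state()["t"]
def go(x,y,z,a=PHI,ptp=False,vel=150,**k):
    "bed-frame xy"
    w=b2w(x,y); pos=[w[0],w[1],z]
    if ptp: return ctrl.move_ptp(pos,yaw(a))
    return ctrl.move_l(pos,yaw(a),vel=vel,**k)
def view(x,y,z=300,name=None):
    "world xy of TCP; camera looks ahead of it"
    ctrl.move_ptp([x,y,z],yaw(np.pi)); ctrl.hold(.2)
    C,p,d=grab("wrist")
    if name: save(name,p)
    return C,p,xyz(C,d)
def tray_pose(C,P):
    m=box(P,400,680,-230,200,72,86)
    m&=True
    r=[b for b in blobs(m,C,78,300,0) if abs(b[2]-150)<12 and abs(b[3]-100)<10]
    for b in r: print("tray bed xy",w2b(b[1]),"dyaw %.3f"%((b[4]-PHI)%np.pi-np.pi/2),"size %.1f %.1f"%b[2:4])
    return r
def moulds(C,P,**k):
    m=box(P,330,660,230,470,26,50); r=[b for b in blobs(m,C,35,60,0) if abs(b[2]-60)<5 and abs(b[3]-22)<4]
    return r
E
python3 - <<'E'
from job import *
# square the tray: jaws along bed x
ctrl.gripper_to(60,force=40)
a=PHI+np.pi/2   # tool x along bed y -> tool y along bed x
go(3,325,150,a+0,ptp=True); go(3,325,88.5,a)
print(go(3,294,88.5,a,vel=30,threshold=25), sensors.read_state()["force"])
go(3,300,88.5,a,vel=60); go(3,300,150,a)
C,p,P=view(500,100,300,"sq"); tray_pose(C,P); print(T())
E
```

```text
False [-0.31 -0.31  0.2 ]
tray bed xy [ -6.28 214.96] dyaw -0.134 size 149.8 100.3
11.925
```

Run:
```python
from job import *
a=PHI+np.pi/2
go(3,325,150,a,ptp=True); go(3,325,88.5,a); go(3,296,88.5,a,vel=60)
s=sensors.read_state(); print(w2b(s["eef_pos"][:2]),s["eef_pos"],s["eef_rot"],s["grip_width"],s["force"])
C,p,d=grab("wrist"); save("low",p,1); 
q,_=optics.grab_frame("scene"); cv2.imwrite("pics/low2.png",np.hstack([p[:,:,::-1],cv2.resize(q[170:270,190:330,::-1],(280,384)[::1] if 0 else (288,384))]))
P=xyz(C,d)
# finger points: below 100 mm
m=(P[...,2]<105)&(P[...,2]>60)&(np.abs(P[...,0]-s["eef_pos"][0])<70)&(P[...,1]>s["eef_pos"][1]-13)
print(m.sum(), np.nanmin(P[m],0) if m.any() else 0)
```

```text
[  3.05 295.69] [503.17 173.24  88.58] [[-0.11  0.99  0.  ]
 [ 0.99  0.11  0.  ]
 [ 0.    0.   -1.  ]] 59.7385728014698 [ 0.76  0.42 -0.31]
3583 [433.5  160.32  60.  ]
```

View pics/low2.png

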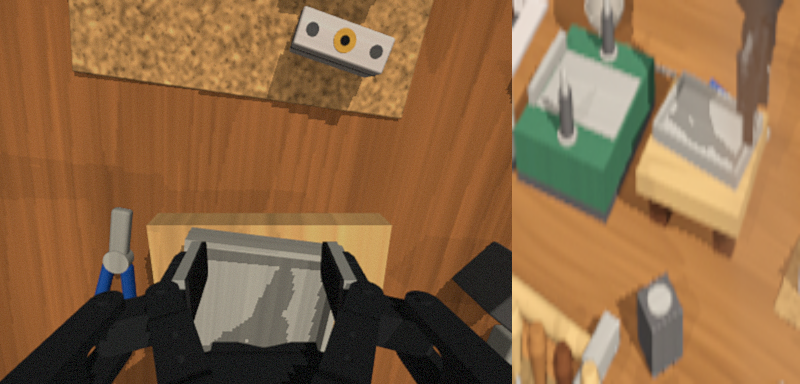

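The left panel shows the tray's rear wall at row ~240 between the fingers, and the finger tips look as if they are over the tray. I'll read their 3D positions from the depth.

Run:
```python
from job import *
C,p,d=grab("wrist"); P=xyz(C,d); s=sensors.read_state()
for r,c in[(240,250),(232,250),(250,250),(255,188),(250,195),(270,190),(290,195),(255,333),(270,335),(290,335),(300,170),(300,365),(330,250)]:
    print((r,c),p[r,c],w2b(P[r,c,:2]),P[r,c,2])
D=np.array(d)
m=(p.max(2)<45)&(P[...,2]<130)
for h in range(60,130,6):
    k=m&(P[...,2]>h)&(P[...,2]<=h+6)
    if k.sum()>5:
        q=(P[k][:,:2]-BO)@BR; print(h,k.sum(),np.percentile(q,[2,98],axis=0).ravel())
```

```text
(240, 250) [112 107  97] [ -6.15 290.97] 67.81455178501653
(232, 250) [207 161  95] [ -6.44 293.2 ] 60.731136785053906
(250, 250) [160 154 137] [ -5.7  289.49] 78.10083871458326
(255, 188) [112 110 103] [-32.27 307.22] 115.59556365062764
(250, 195) [117 111 102] [-29.85 307.75] 111.83042496111224
(270, 190) [23 20 18] [-28.03 307.88] 129.18040924461837
(290, 195) [18  6 16] [-27.47 295.97] 126.17550192855005
(255, 333) [101  95  86] [ 34.32 307.58] 116.0440295233465
(270, 335) [15  5 12] [ 32.34 307.63] 128.60985726495568
(290, 335) [14 10  5] [ 32.39 299.59] 131.04559792107983
(300, 170) [32 30 28] [-29.97 308.86] 149.69512728372948
(300, 365) [32 32 35] [ 38.16 308.33] 148.84929859865883
(330, 250) [112 108  96] [ -7.35 216.65] 63.3109369475566
96 66 [-27.75 288.26  32.66 305.64]
102 243 [-37.08 287.04  43.21 307.75]
108 358 [-39.54 286.96  44.74 307.87]
114 415 [-39.98 287.56  45.22 307.85]
120 463 [-39.66 286.65  45.04 307.69]
126 330 [-39.84 287.13  45.03 307.9 ]
```

Run:
```python
from job import *
print(ctrl.tcp_to_tips)
a=PHI+np.pi/2
go(3,330,100,a); 
for w in(60,30):
    ctrl.gripper_to(w)
    go(3,330,32,a)
    ctrl.hold(.2); hit=go(3,330,-6,a,vel=15,threshold=4); s=sensors.read_state(); print(w,hit,s["eef_pos"],s["force"],s["grip_width"])
    go(3,330,60,a)
print(T())
```

```text
25.0
60 False [499.4  207.35  -5.96] [-0.35 -0.26 -0.13] 60.15270832588807
30 True [499.38 207.34  -5.08] [0.07 0.63 4.8 ] 29.713232949169235
23.225
```

The fingertips actually sit about 5 mm behind the TCP at 30 mm opening, not 25 mm ahead. The table contact and the wrist camera's view of the tips agree on this, so I'll trust the measured value. Next I'll touch off at 60 mm opening and then push at the right height.

Run:
```python
from job import *
a=PHI+np.pi/2
ctrl.gripper_to(60); go(3,330,2,a); ctrl.hold(.2)
hit=go(3,330,-20,a,vel=15,threshold=4); s=sensors.read_state(); print(hit,s["eef_pos"],s["force"])
tip=s["eef_pos"][2] if hit else -20
go(3,330,65+tip,a)
h=go(3,294,65+tip,a,vel=30,threshold=25); s=sensors.read_state(); print(h,w2b(s["eef_pos"][:2]),s["force"])
go(3,300,65+tip,a,vel=60); go(3,300,150,a)
C,p,P=view(500,100,300,"sq2"); tray_pose(C,P); print(T())
```

```text
True [499.28 207.33  -9.72] [-1.38 -0.19  5.06]
False [  2.76 294.17] [-1.77  4.6   1.52]
tray bed xy [ -4.05 205.07] dyaw -0.109 size 150.4 99.7
29.875
```

The tray mostly translated and its yaw is still -0.109. I'll use full control instead: open the fingers against the inside walls of the empty tray, steer it to the exact line and re-centre it.

Run:
```python
from job import *
a=PHI+np.pi/2
ctrl.gripper_to(48)
go(-4.05,205.07,110,a-.109,ptp=True); go(-4.05,205.07,59,a-.109,vel=60)
ctrl.gripper_to(80,force=20); s=sensors.read_state(); print("w",s["grip_width"],s["force"])
go(0,212.5,59,a,vel=20); ctrl.hold(.2); print(sensors.read_state()["force"])
ctrl.gripper_to(48); go(0,212.5,120,a)
C,p,P=view(500,100,300,"sq3"); tray_pose(C,P); print(T())
```

```text
w 79.65223062687019 [ 0.83 -0.06 -0.68]
[-0.71 -5.37  2.65]
tray bed xy [ -1.58 212.16] dyaw 0.009 size 149.8 100.5
36.2417
```

The tray is now straight (dyaw 0.009, x = -1.6 mm) on the stand. Next is the first mould, with a fresh look before the grasp.

```bash
cat >> job.py <<'E'
TRAY=(np.array([-1.6,212.2]),0.009)
def pick_place(ty,name=None,tx=0,zg=9.5):
    C,p,P=view(560,310,300,name); M=moulds(C,P); print(len(M),"moulds",[np.round(b[1],1) for b in M])
    b=min(M,key=lambda b:b[1][1]); print("pick",b[1],b[4])
    x,y=b[1]; a=b[4]+np.pi
    ctrl.gripper_to(40,force=50); ctrl.move_ptp([x,y,90],yaw(a)); 
    if ctrl.move_l([x,y,zg],yaw(a),vel=90,threshold=10): print("HIT on way down",sensors.read_state()["eef_pos"]); ctrl.move_l([x,y,90],yaw(a)); return False
    ctrl.gripper_to(15,force=50); w=sensors.read_state()["grip_width"]; print("w",w)
    ctrl.move_l([x,y,130],yaw(a)); w2=sensors.read_state()["grip_width"]
    if w2<20: print("LOST",w2); return False
    c,t=TRAY; q=c+np.array([tx*np.cos(t)-ty*np.sin(t),tx*np.sin(t)+ty*np.cos(t)]); ap=PHI+t+np.pi
    go(q[0],q[1],115,ap,ptp=True); ctrl.hold(.2); w3=sensors.read_state()["grip_width"]
    go(q[0],q[1],zg+68,ap,vel=80)
    hit=go(q[0],q[1],zg+57,ap,vel=20,threshold=4); s=sensors.read_state()
    print("carry w",w2,w3,"place",hit,"dz",s["eef_pos"][2]-zg-61)
    ctrl.gripper_to(32); go(q[0],q[1],130,ap); print("t",T()); return True
E
python3 -c "
from job import *
pick_place(-44)
C,p,P=view(500,100,300,'after1')
tray_pose(C,P)
m=box(P,400,640,0,220,88,112); show('in tray',blobs(m,C,96,60,0)); print(np.nanmedian(P[m][:,2]))
"
```

```text
3 moulds [array([538.2, 350. ], dtype=float32), array([538.3, 291.7], dtype=float32), array([528.6, 408. ], dtype=float32)]
pick [538.29 291.72] -0.18774271
w 21.23611450553771
carry w 20.724549281284897 20.587291741241618 place True dz 1.1295518024415543
t 43.775
tray bed xy [ -1.54 212.17] dyaw 0.009 size 149.8 100.4
in tray [220.44 180.05] xy [512.41  46.7 ] LxW 60.4 22.8 ang 0.114
95.56453547950898
```

View pics/after1.png

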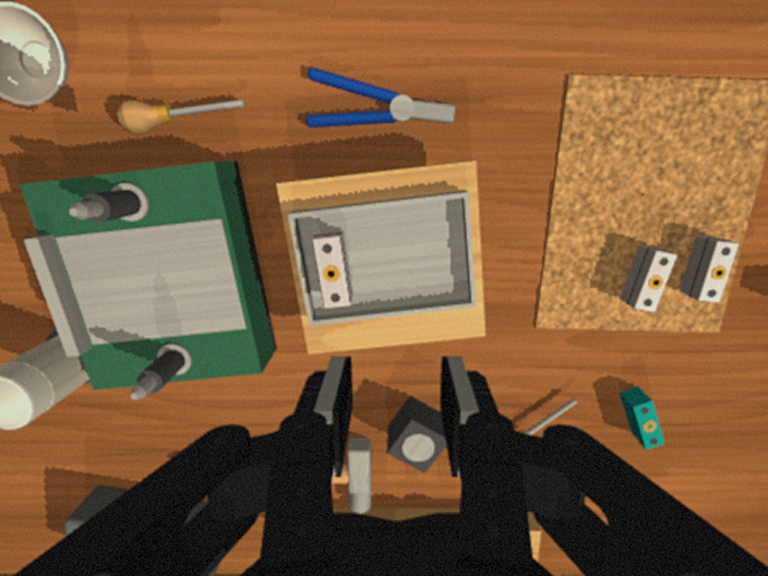

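The first mould stands upright in the tray at (330,270) and the tray hasn't moved. Two moulds remain at (657,280) and (718,270).

```bash
python3 -c "
from job import *
for y in(0,44):
    if not pick_place(y): break
C,p,P=view(500,100,300,'after3')
tray_pose(C,P)
m=box(P,400,640,0,220,88,112); show('in tray',blobs(m,C,96,60,0)); print(np.nanmedian(P[m][:,2]))
C,p,P=view(560,310,300); print(len(moulds(C,P)))
"
```

```text
2 moulds [array([538.2, 350. ], dtype=float32), array([528.6, 408.2], dtype=float32)]
pick [538.17 350.02] -0.19876683
w 20.995973555370078
carry w 20.977620477279654 20.803413849515913 place True dz 1.1869595003664557
t 52.3667
1 moulds [array([528.6, 408.1], dtype=float32)]
pick [528.61 408.07] -0.10120809
w 20.835040801115046
carry w 21.315546920936903 20.91195597762118 place True dz 1.2700596915750424
t 60.2833
tray bed xy [ -1.51 212.17] dyaw 0.010 size 149.8 100.4
in tray [219.84 180.11] xy [512.47  46.76] LxW 60.5 22.9 ang 0.118
in tray [255.02 176.47] xy [507.31  89.86] LxW 60.3 22.0 ang 0.122
in tray [290.65 172.24] xy [502.05 133.19] LxW 60.5 22.0 ang 0.119
95.64466488663163
0
```

All three moulds are upright in the tray. Now I'll push the tray with both fingers at rear-wall height, stopping 10 mm short of home to check.

Run:
```python
from job import *
a=PHI+np.pi/2; Z=63.7-11
ctrl.gripper_to(70)
go(-1.5,315,150,a,ptp=True); go(-1.5,315,Z,a,vel=80)
go(-1.5,300,Z,a,vel=60)
print(go(-1,95,Z,a,vel=35,threshold=30)); s=sensors.read_state(); print(w2b(s["eef_pos"][:2]),s["force"],s["t"])
go(-1,105,Z,a,vel=60); go(-1,110,160,a)
C,p,P=view(490,-40,300,"pushed"); tray_pose(C,P)
m=box(P,400,680,-230,150,86,112)&~box(P,595,680,-150,-90,0,200)&~box(P,440,470,-150,-100,0,200); show('mould',blobs(m,C,94,60,0)); print(np.nanmedian(P[m][:,2]),T())
```

```text
False
[-1.47 97.36] [-0.94  8.09  2.47] 71.7917
tray bed xy [-2.87 12.04] dyaw 0.000 size 148.9 100.1
mould [125.22 268.47] xy [ 630.47 -228.84] LxW 46.6 18.2 ang -0.253
mould [175.2  201.07] xy [ 533.   -151.72] LxW 60.9 23.9 ang 0.109
mould [208.98 197.54] xy [ 528.25 -108.73] LxW 61.0 23.1 ang 0.116
mould [243.04 194.01] xy [523.48 -65.6 ] LxW 60.8 22.2 ang 0.107
93.55919469148807 74.5917
```

View pics/pushed.png

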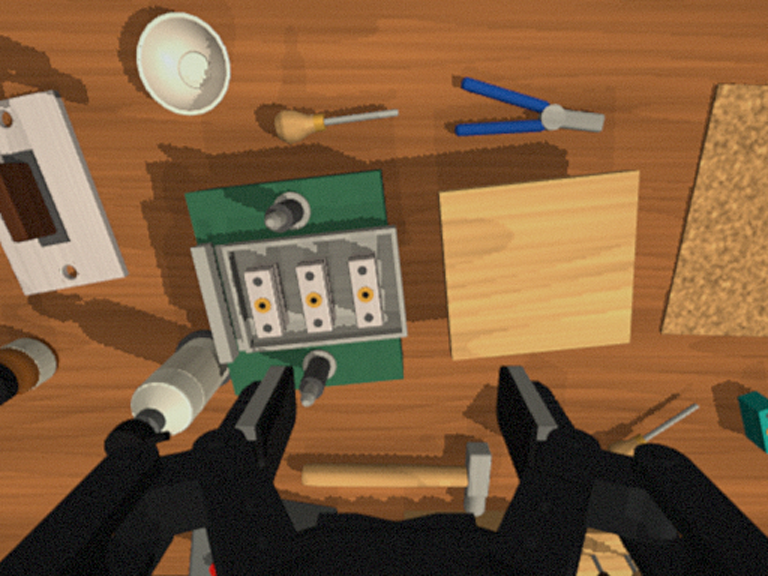

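The tray is on the bed and straight, 13 mm from home and 2.9 mm off in x, with all three moulds upright. I'll finish with a slightly diagonal push to centre it.

Run:
```python
from job import *
a=PHI+np.pi/2; Z=61.7-11
go(-3,112,160,a,ptp=True); go(-3,112,Z,a,vel=80); go(-3,99.5,Z,a,vel=40)
h=go(0.3,87.5,Z,a,vel=15,threshold=30); s=sensors.read_state(); print(h,w2b(s["eef_pos"][:2]),s["force"])
if not h: h=go(0.5,77,Z,a,vel=10,threshold=9)
ctrl.hold(.3); s=sensors.read_state(); print(h,w2b(s["eef_pos"][:2]),s["force"],s["t"])
go(0.5,100,Z,a,vel=60); go(0.5,110,160,a)
C,p,P=view(490,-60,300,"home"); tray_pose(C,P)
m=box(P,400,680,-230,-150,69,90); show("stop",blobs(m,C,76,30,0))
save("homecrop",p[90:270,60:330],2.4); print(T())
```

```text
False [-0.89 90.58] [-2.71  8.42  5.17]
True [-1.39 83.31] [-1.08 -0.12  0.71] 80.1917
tray bed xy [ 0.08 -8.48] dyaw 0.001 size 160.9 109.6
stop [146.64 260.66] xy [ 628.99 -226.41] LxW 44.3 16.8 ang 0.125
stop [186.27 194.97] xy [ 535.07 -159.09] LxW 65.3 26.9 ang 0.460
stop [167.38 198.57] xy [ 541.53 -181.56] LxW 110.7 65.9 ang 0.027
83.1583
```

View pics/homecrop.png

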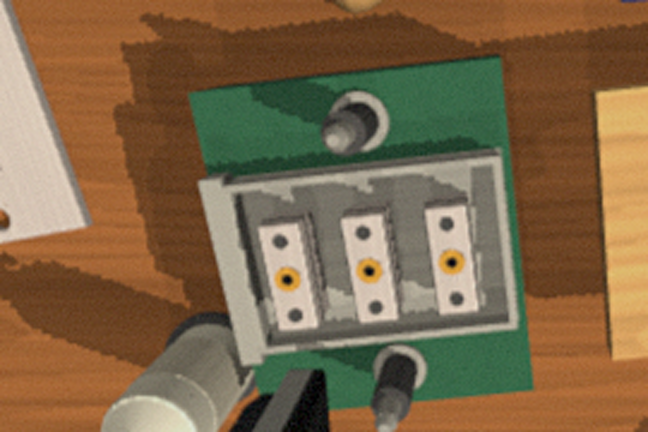

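The tray looks flush with the end stop at (235,270) in the crop, with the moulds upright. I'll give it one firmer seating push, then check for any gap in a height profile across the joint.

Run:
```python
from job import *
a=PHI+np.pi/2; Z=61.7-11
go(0,112,160,a,ptp=True); go(0,112,Z,a,vel=80); go(0,92,Z,a,vel=40)
h=go(0,74,Z,a,vel=10,threshold=16); s=sensors.read_state(); print(h,w2b(s["eef_pos"][:2]),s["force"],s["t"])
go(0,100,Z,a,vel=60); go(0,110,160,a)
C,p,P=view(490,-160,300)
Q=P.copy(); Q[...,:2]=(P[...,:2]-BO)@BR
for x in(-40,-20,20,40):
    k=(abs(Q[...,0]-x)<2)&(Q[...,1]>-95)&(Q[...,1]<-60)&(Q[...,2]>50)
    o=np.argsort(Q[k][:,1]); print(x,[(int(round(v[1])),int(round(v[2]))) for v in Q[k][o][::3]])
m=(abs(Q[...,0])<60)&(Q[...,1]>-100)&(Q[...,1]<90)&(Q[...,2]>72)&(Q[...,2]<86)
b=blobs(m,C,76,200,0); show("all",b); print([w2b(i[1]) for i in b])
save("home2",p[60:260,120:400],2.4); print(T())
```

```text
True [-0.42 83.1 ] [0.32 0.1  0.25] 87.9583
-40 [(-90, 365), (-90, 372), (-90, 363), (-90, 366), (-90, 372), (-90, 372), (-90, 367), (-90, 369), (-89, 367), (-89, 370), (-89, 371), (-89, 369), (-89, 364), (-89, 366), (-89, 364), (-89, 75), (-88, 76), (-87, 76), (-86, 76), (-85, 75), (-83, 75), (-82, 76), (-81, 76), (-80, 363), (-79, 76), (-78, 75), (-78, 367), (-77, 74), (-76, 76), (-75, 372), (-74, 77), (-74, 66), (-73, 60), (-72, 61), (-70, 63), (-70, 314), (-70, 332), (-70, 329), (-70, 341), (-70, 337), (-70, 332), (-69, 317), (-69, 331), (-69, 342), (-69, 341), (-69, 330), (-69, 336), (-69, 333), (-69, 334), (-69, 325), (-69, 333), (-69, 337), (-69, 340), (-69, 320), (-69, 327), (-69, 60), (-69, 344), (-68, 62), (-66, 62), (-64, 62), (-62, 62), (-61, 61)]
-20 [(-89, 77), (-89, 75), (-87, 75), (-85, 75), (-84, 74), (-83, 74), (-81, 75), (-80, 76), (-79, 75), (-77, 74), (-76, 77), (-74, 76), (-74, 76), (-73, 61), (-72, 62), (-70, 62), (-69, 61), (-68, 61), (-66, 60), (-65, 61), (-64, 62), (-63, 60), (-61, 61)]
20 [(-90, 75), (-88, 76), (-87, 75), (-85, 75), (-84, 76), (-83, 75), (-81, 75), (-80, 75), (-79, 75), (-77, 76), (-76, 74), (-75, 75), (-74, 67), (-73, 61), (-71, 61), (-70, 62), (-68, 62), (-67, 62), (-66, 61), (-64, 61), (-63, 62), (-61, 62)]
40 [(-90, 76), (-88, 77), (-86, 75), (-84, 75), (-83, 75), (-82, 75), (-80, 75), (-79, 75), (-77, 75), (-76, 76), (-75, 75), (-74, 62), (-73, 62), (-71, 62), (-70, 61), (-68, 60), (-67, 62), (-65, 62), (-63, 62), (-61, 63)]
all [284.36 195.58] xy [ 534.18 -129.94] LxW 161.8 110.4 ang -1.461
[array([ 0.59, -9.06])]
91.0667
```

View pics/home2.png

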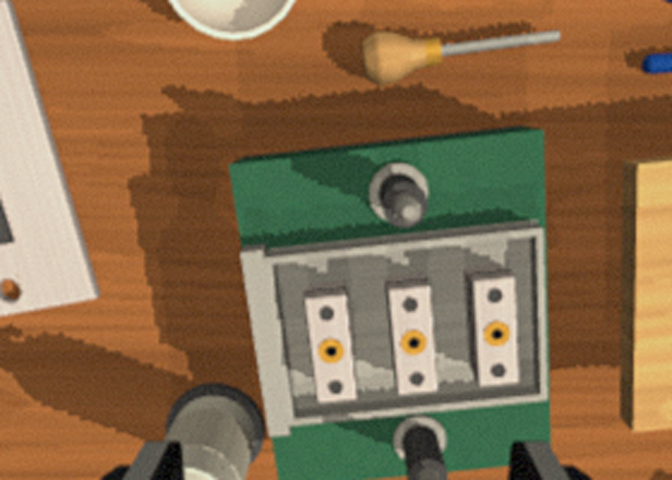

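The height profile runs unbroken from the stop onto the tray wall (-90 to -74 mm), so the tray is home, centred to 0.6 mm and straight. Next I'll locate the cap precisely.

Run:
```python
from job import *
C,p,P=view(670,-250,300,None)
m=box(P,560,720,-320,-180,156,166); print(m.sum(),np.nanmedian(P[m][:,2]),P[m].mean(0))
for c in cv2.findContours(m.astype(np.uint8),cv2.RETR_EXTERNAL,cv2.CHAIN_APPROX_NONE)[0]:
    if cv2.contourArea(c)<60: continue
    q=plane(C,c[:,0],160)[:,:2].astype(np.float32); print(c[:,0].mean(0),cv2.minEnclosingCircle(q),cv2.minAreaRect(q))
m=box(P,560,720,-320,-180,60,150); q=P[m]; print("body",np.percentile(q,[2,50,98],axis=0))
C2,p2,d2=grab("top"); h=cv2.cvtColor(p2,cv2.COLOR_RGB2HSV)
P2=xyz(C2,d2); m=box(P2,560,720,-320,-180,154,170); print("top cam",m.sum(),P2[m].mean(0))
save("cap",p[60:330,120:420],2)
```

```text
952 159.29481341618072 [ 629.18 -248.94  159.16]
[270.93 140.17] ((627.3594360351562, -243.04095458984375), 23.78219223022461) ((631.0254516601562, -244.75640869140625), (43.76209259033203, 32.967674255371094), 74.797119140625)
body [[ 561.81 -274.77   60.95]
 [ 606.08 -230.29  102.02]
 [ 647.11 -181.49  116.34]]
top cam 0 [nan nan nan]<stdin>:9: RuntimeWarning: Mean of empty slice.
  ret = um.true_divide(
```

View pics/cap.png

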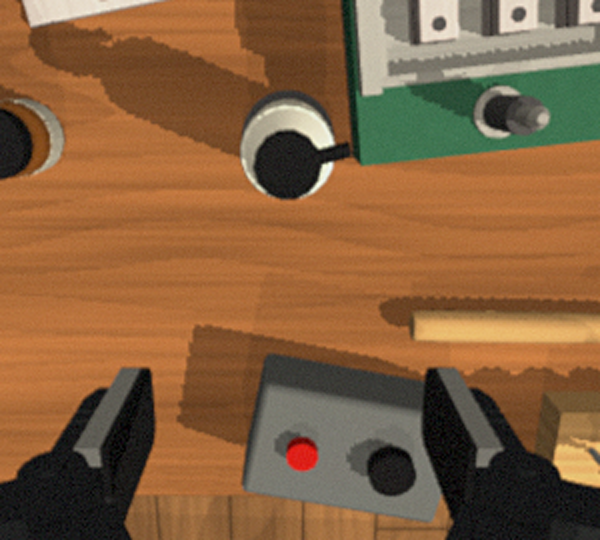

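The cap disc is centred at crop (287,165), which is full-image pixel (263.5,142.5), with the nozzle to its right. I'll press with shut fingers until the hard stop, then release.

Run:
```python
from job import *
C=cam("wrist"); c=plane(C,(263.5,142.5),160)[0]; print(c)
ctrl.gripper_to(0,force=40); R=yaw(np.pi)
ctrl.move_ptp([c[0],c[1],200],R); ctrl.move_l([*c[:2],170],R,vel=60); ctrl.hold(.2)
h=ctrl.move_l([*c[:2],140],R,vel=12,threshold=5); s=sensors.read_state(); print("5N",h,s["eef_pos"],s["force"])
z=s["eef_pos"][2]
h=ctrl.move_l([*c[:2],z-12],R,vel=12,threshold=14); s=sensors.read_state(); print("14N more",h,s["eef_pos"],s["force"])
ctrl.hold(.3); s=sensors.read_state(); print("held",s["eef_pos"],s["force"])
np.save("cap.npy",c)
```

```text
[ 629.65 -249.69  160.  ]
5N True [ 629.63 -249.69  149.81] [-0.09 -0.11  5.06]
14N more True [ 629.68 -249.7   147.16] [-2.09  0.19  6.96]
held [ 629.67 -249.73  147.41] [-2.6   0.46  7.3 ]
```

Run:
```python
from job import *
c=np.load("cap.npy"); R=yaw(np.pi); z=sensors.read_state()["eef_pos"][2]
for i in range(1,7):
    ctrl.move_l([*c[:2],z-0.7*i],R,vel=8,threshold=22); ctrl.hold(.1); s=sensors.read_state(); print(s["eef_pos"][2],s["force"])
    if s["force"][2]>14: break
ctrl.hold(.3); ctrl.move_l([*c[:2],200],R,vel=60)
ctrl.gripper_to(60); C,p,P=view(670,-250,300)
m=box(P,600,660,-290,-220,140,166); print("cap z",np.nanmedian(P[m][:,2]),m.sum(),T())
C,p,P=view(470,-390,300)
m=box(P,350,600,-500,-290,4,60); show("cover",blobs(m,C,8,300,0))
m=box(P,350,600,-500,-290,40,60); show("handle",blobs(m,C,48,30,0))
```

```text
147.70011716735078 [-1.14  0.97  6.5 ]
147.1125124087346 [-2.07  1.82  7.7 ]
146.5993880398854 [-1.84  2.04  7.62]
146.37485819388 [-3.41  1.34  9.51]
146.36791485272593 [-4.55  2.2  12.1 ]
146.35545826500615 [-6.03  2.65 13.78]
cap z 159.20391129494215 1081 101.55
cover [261.46 139.21] xy [ 454.78 -391.58] LxW 179.7 109.9 ang 0.184
handle [261.66 147.76] xy [ 454.17 -391.55] LxW 69.5 15.8 ang 0.184
```

The cap bottomed out: z stayed at 146.36 while the force rose to 13.8 N. It is back up at 159 mm. The cover hasn't moved. Next I'll measure the pin tips precisely from two opposite sides.

Run:
```python
from job import *
R=[]
for x,a in((615,np.pi),(450,0.)):
    ctrl.move_ptp([x,-121,230],yaw(a)); ctrl.hold(.25); C,p,d=grab("wrist"); P=xyz(C,d)
    for n,c in(("a",b2w(75,0)),("b",b2w(-75,0))):
        m=box(P,c[0]-12,c[0]+12,c[1]-12,c[1]+12,120,135); q=P[m]
        top=q[q[:,2]>np.percentile(q[:,2],90)-2] if len(q) else q
        m2=box(P,c[0]-12,c[0]+12,c[1]-12,c[1]+12,125.5,131).astype(np.uint8)
        v,u=np.nonzero(m2); 
        g=plane(C,[[u.mean(),v.mean()]],127.5)[0] if len(u) else None
        sh=box(P,c[0]-16,c[0]+16,c[1]-16,c[1]+16,101,107); w=P[sh]
        print(n,"a%.1f"%a,len(u),"tip",g,"zmax",q[:,2].max() if len(q) else 0,"px",(u.mean(),v.mean()) if len(u) else 0, "shoulder",cv2.minEnclosingCircle(w[:,:2].astype(np.float32)) if len(w) else 0)
        if g is not None: R.append((n,g[:2]))
    np.savez(f"pin{a:.0f}",p=p,d=d,K=C[0],R=C[1],o=C[2]); save(f"pin{a:.0f}",p)
A=np.mean([g for n,g in R if n=="a"],0); B=np.mean([g for n,g in R if n=="b"],0)
print("A",A,"B",B,"dist",np.linalg.norm(A-B),"ang",np.arctan2(*(A-B)[::-1]),"mid",(A+B)/2, T())
```

```text
a a3.1 58 tip [ 608.28 -114.61  127.5 ] zmax 128.87102243510682 px (np.float64(272.2586206896552), np.float64(186.24137931034483)) shoulder ((608.59814453125, -114.74398803710938), 11.029720306396484)
b a3.1 0 tip None zmax 124.56559236230777 px 0 shoulder ((460.1933898925781, -131.1071014404297), 10.94925308227539)
a a0.0 0 tip None zmax 0 px 0 shoulder ((605.1026611328125, -113.91053771972656), 10.105237007141113)
b a0.0 61 tip [ 460.83 -130.38  127.5 ] zmax 129.08171483026726 px (np.float64(274.6885245901639), np.float64(180.62295081967213)) shoulder ((460.41259765625, -130.45484924316406), 10.99665355682373)
A [ 608.28 -114.61] B [ 460.83 -130.38] dist 148.28873746371556 ang 0.10650844746367724 mid [ 534.56 -122.49] 107.1167
```

The pin midpoint from the opposed views is (534.5,-122.6), where camera bias cancels. The shoulder circles agree to 0.4 mm, and the angle is about 0.109. Now I'll pick up the cover and check how it sits in the grip.

Run:
```python
from job import *
C,p,P=view(470,-390,300)
b=[i for i in blobs(box(P,350,600,-500,-290,4,60),C,8,300,0) if abs(i[2]-180)<8][0]
hd=[i for i in blobs(box(P,350,600,-500,-290,40,60),C,48,30,0) if abs(i[2]-70)<8][0]
print(b[1:],hd[1:]); x,y=(b[1]+hd[1])/2; a=b[4]+np.pi
ctrl.gripper_to(40,force=110); ctrl.move_ptp([x,y,110],yaw(a)); 
print(ctrl.move_l([x,y,10],yaw(a),vel=80,threshold=10), sensors.read_state()["eef_pos"])
ctrl.gripper_to(8,force=110); print("w",sensors.read_state()["grip_width"]); 
ctrl.move_l([x,y,30],yaw(a),vel=30); ctrl.hold(.5); s=sensors.read_state(); print(s["grip_width"],s["force"],s["wrist_torque"])
ctrl.move_l([x,y,152],yaw(a),vel=80); ctrl.hold(.2)
s=sensors.read_state(); C,p,d=grab("wrist"); P=xyz(C,d); Q=(P-s["eef_pos"])@s["eef_rot"]
m=(Q[...,2]>-10)&(Q[...,2]<20)&(abs(Q[...,1])<70)&(Q[...,0]>25)&(Q[...,0]<110)
q=Q[m]; A=np.c_[q[:,:2],np.ones(len(q))]; print("plate plane (tool) z=ax+by+c",np.linalg.lstsq(A,q[:,2],rcond=None)[0],len(q)); print(np.percentile(q,[1,99],axis=0))
np.savez("held",p=p,Q=Q); save("held",p); print(T())
```

```text
(array([ 454.83, -391.61], dtype=float32), np.float32(179.62747), np.float32(109.84904), np.float32(0.18440628)) (array([ 454.2 , -391.57], dtype=float32), np.float32(69.64178), np.float32(15.88929), np.float32(0.18359411))
False [ 454.99 -392.13   10.77]
w 14.235679112178591
14.693803669374024 [-0.56 -0.8  -3.24] [-0.04  0.04 -0.02]
plate plane (tool) z=ax+by+c [ 0.01 -0.    2.4 ] 26441
[[ 25.92 -53.7    0.3 ]
 [ 88.75  54.16   4.72]]
116.425
```

View pics/held.png

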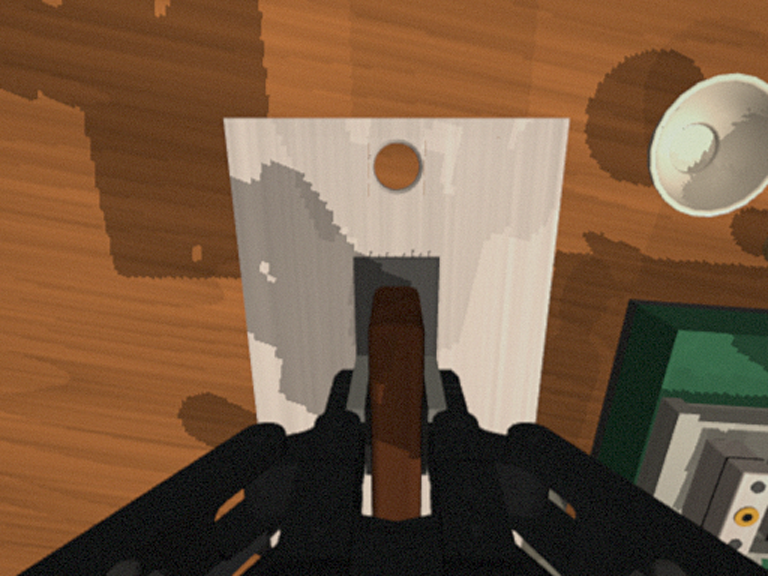

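The plate is held level with the hole at (398,166), inside the expected outline. I'll compute the hole offset in the tool frame, carry the cover over and lower it.

```bash
cat >> job.py <<'E'
def hole():
    "hole centre of the held plate in tool xy: wood/other-colour circle inside the plate, by depth"
    s=sensors.read_state(); C,p,d=grab("wrist"); P=xyz(C,d); Q=(P-s["eef_pos"])@s["eef_rot"]
    pl=((abs(Q[...,2]-3)<6)&(abs(Q[...,1])<60)&(Q[...,0]>20)&(Q[...,0]<110)).astype(np.uint8)
    cs,hi=cv2.findContours(pl,cv2.RETR_CCOMP,cv2.CHAIN_APPROX_NONE)
    for c,h in zip(cs,hi[0]):
        if h[3]>=0 and 100<cv2.contourArea(c)<2500:
            r=plane(C,c[:,0],s["eef_pos"][2]-2.8); q=((r-s["eef_pos"])@s["eef_rot"])[:,:2].astype(np.float32)
            (e,rad)=cv2.minEnclosingCircle(q); 
            if 6<rad<10 and 55<e[0]<95: print("hole tool xy",e,"r",rad)
    q=Q[pl>0]; print("plane",np.linalg.lstsq(np.c_[q[:,:2],np.ones(len(q))],q[:,2],rcond=None)[0])
    return s
E
python3 - <<'E'
from job import *
hole()
a=0.109+np.pi
ctrl.move_l([445,-300,152],yaw(a),vel=120); ctrl.move_l([450,-122.6,152],yaw(a),vel=120); ctrl.move_l([534.5,-122.6,152],yaw(a),vel=80); ctrl.hold(.3)
s=hole(); print(s["eef_pos"],s["grip_width"],s["force"],s["t"])
E
```

```text
hole tool xy (74.3648452758789, 0.21008682250976562) r 7.864765644073486
plane [ 0.01 -0.    2.7 ]
hole tool xy (74.39300537109375, 0.17377112805843353) r 7.861682891845703
plane [ 0.01 -0.    2.68]
[ 534.3  -122.62  152.08] 14.522682722141594 [-0.44  0.23 -4.18] 120.525
```

Run:
```python
from job import *
R=yaw(0.109+np.pi); x,y=534.2,-122.6
ctrl.move_l([x,y,142],R,vel=40)
h=ctrl.move_l([x,y,112],R,vel=15,threshold=8); s=sensors.read_state(); print(h,s["eef_pos"],s["force"],s["wrist_torque"],s["grip_width"])
ctrl.hold(.2); s=sensors.read_state(); print(s["eef_pos"],s["force"],s["wrist_torque"],s["t"])
```

```text
True [ 534.18 -122.61  114.85] [-0.73  0.68  5.53] [-0.04 -0.06  0.  ] 14.48973619276875
[ 534.17 -122.58  114.83] [-0.24  0.47  6.46] [ 0.03  0.01 -0.01] 122.825
```

Contact came at z = 114.85, which is the grasp height of 10.8 plus 104, so the cover is seated with negligible torque. Now I'll release and check.

Run:
```python
from job import *
R=yaw(0.109+np.pi); x,y=534.2,-122.6
ctrl.gripper_to(40); ctrl.move_l([x,y,116],R,vel=20); ctrl.move_l([x,y,240],R,vel=100)
C,p,P=view(560,-121,360)
m=box(P,400,680,-230,-20,106,118); q=P[m]; print("plate plane",np.linalg.lstsq(np.c_[q[:,:2]-BO,np.ones(len(q))],q[:,2],rcond=None)[0],"(top should be 112)")
b=[i for i in blobs(box(P,400,680,-230,-20,104,175),C,112,300,0)]; show("cover",b)
ctrl.move_ptp([350,250,350],yaw(np.pi)); ctrl.hold(.3)
q,_=optics.grab_frame("scene"); t,_=optics.grab_frame("top")
save("end_scene",q[150:320,130:450],2.4); save("end_top",t[90:290,90:440],2.2); save("endw",p)
print(T())
```

```text
plate plane [ -0.     0.   111.68] (top should be 112)
cover [261.74 137.45] xy [ 534.21 -122.52] LxW 179.7 109.9 ang 0.109
127.7083
```

View pics/end_scene.png

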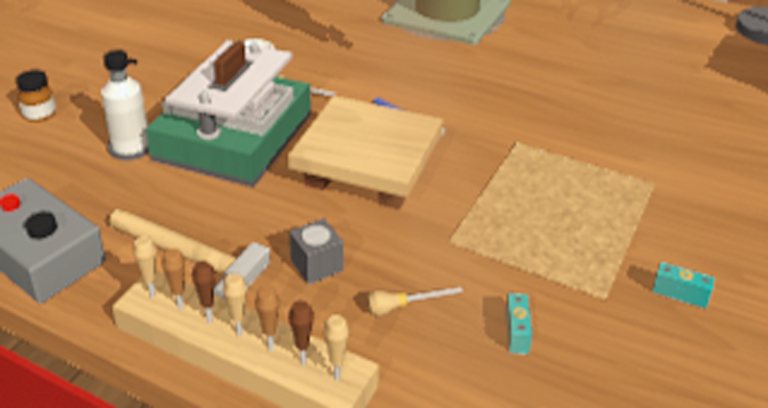

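View pics/end_top.png

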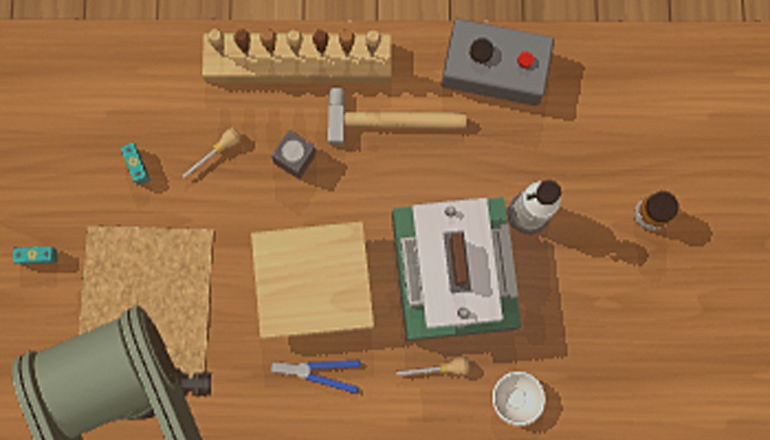

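Both pins stand through the level cover (end_top, about (452,212) and (463,312)). The mat and stand are empty, the bystanders are where they were, and the arm is clear. Handing in.

```bash
python3 -c "
from job import *
print(T()); ctrl.finish_job()"
```

```text
127.7083
the job is handed in; nothing more can be done
```

The job is done and handed in at 127.7 s of the 210 s allowed; it reports no verdict.

**What I did, in order**
1. Straightened the empty tray on its stand.
2. Stood the three moulds that were present upright in it.
3. Pushed the loaded tray with two fingers across the gap to the end stop.
4. Pressed the spray cap fully down and let it rise.
5. Lowered the cover onto both pins.

**Last checks**
- **Tray:** at its last clean measurement, 13 mm short of home, it was straight (dyaw 0.000). After seating there was no gap in the height profile at the stop, and it was centred to about 0.6 mm.
- **Moulds:** all three were upright in the last picture of the tray, before the cover went on. They can't be checked under it.
- **Cap:** it reached its hard stop at up to 13.8 N and came back up to 159 mm.
- **Cover:** it is level, with its top at 111.7 mm (112 expected), at the measured pin midpoint and angle. Both pins show through the holes.
- **Bystanders:** in the final pictures they are where they started.

**What failed or disagreed**
- **Fingertip length:** the stated 25 mm ahead of the TCP was wrong. Touching the table showed the tips about 5 to 9 mm behind it.
- **Missed first push:** because of that, my first push passed over the tray without touching it.
- **Second push:** it mostly slid the tray without turning it, so I straightened it from inside with the fingers opened against its walls.
- **Bed position:** the first estimate was about 2 mm off the later close measurement of the pins. I used the close one for the cover.

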